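Latch the end cap of the tool case

ROBOT

A 7-joint arm with a two-finger parallel gripper is mounted at the origin on the work surface. World frame = base frame: x ahead of the robot, y to its left, z up, the work surface at z = 0. Lengths are in m, angles in rad, forces in N, time in s.
With the tool pointing down it reaches from about 0.35 to 0.9 m from the base axis. Payload 19.9 kg.
Tool frame: the origin (TCP) lies between the finger pads; the fingertips stand 19 mm ahead of it and the grasp point (between the pads) is the TCP; z points along the fingers, y is the line along which they close (so a half turn about z gives the same grasp; the last joint's range is limited). The gripper opens to 94 mm and grips with 3 to 60 N. Pads are 16 mm wide; open, the fingers measure 119 mm over their backs; the gripper's body (75 mm by 177 mm) begins 78 mm behind the grasp point.
Start: joints at [-0.042, 0.417, -0.01, 1.614, 0.005, 1.111, -0.053], TCP at [0.625, 0, 0.224] pointing down, gripper open.
Joint ranges: [-2.81, 2.81], [-0.39, 2.02], [-1.27, 1.25], [0.06, 2.57], [-1.19, 4.33], [0.19, 2], [-2.82, 2.82]. Speed limits (rad/s): [1.89, 1.89, 2.39, 2.39, 3.01, 3.01, 3.01].

INTERFACE

Orientations are given as a 3x3 rotation matrix whose columns are the frame's x, y, z axes.
In Python, from rig import robot gives the robot as it stands. Calls block until the motion is done:
- robot.move_ptp(position, orientation): joint-space move of the TCP to a pose.
- robot.move_linear(position, velocity=0.15, frame=None, threshold=None): straight line of the TCP; frame=None keeps the orientation; velocity is the mean speed in m/s. With threshold (N) it stops when the force on the tool has changed by that much, and returns True; else False.
- robot.goto_joints(angles): joint-space move.
- robot.gripper_to(opening): finger opening in m; the grip force is fixed at half the most; returns when the fingers have stopped.
- robot.pause(seconds).
- robot.ik(position, orientation): joint angles nearest the present ones, or None.
- robot.get_state(): the state.
- robot.grab_frame(name): name is "scene" or "side" or "wrist"; returns the picture (420x560x3 uint8, red, green, blue); there is no depth.
- robot.camera_info(name): a dict with "fx", "fy", "cx", "cy" (pixels), "rvec" (rotation vector, rad) and "tvec" (3), from world to camera coordinates, as OpenCV has them. Camera axes: x right, y down, z forward; pixel columns grow to the right and rows downward; lengths in m; the calibration is good to about 2 mm. The wrist camera is an equidistant fisheye: a pixel r from the principal point sees the ray r / f radians off the axis. A picture is of the moment at which its call begins: read the wrist's pose just before it. camera_info takes no time and is no camera call; for the wrist camera it gives the pose at the moment of the call.
A pose or a line that the arm cannot do raises robot.PlanningError and nothing moves.
- robot.sign_off(): hands the job in; it is judged then, once.
The state is a dict: "time": time; "qpos": joint angles; "joint_vel": joint speeds; "effort": joint torques, N m; "ee_pos": TCP position; "tool_rot": TCP orientation; "force": force on the tool from outside, world axes, zero at the start; "moment": the same for the moment, N m; "opening": finger opening in m; "grasp_force": force on a finger pad.
Only numpy, scipy, OpenCV 4.12 (cv2) and the standard library are available. Lean on these libraries where they do the work, as an engineer would, in place of code of your own. Each camera call takes 0.05 s, during which the arm holds its last target. There are 200 camera calls.

TASK

Close the draw latch on top of the green tool case: hook the claw over its keeper, its toe right down under the keeper's overhang and drawn back snug so that it cannot lift off, then swing the lever down over centre until it lies fully down and stays there, the end cap drawn tight on its seal. Go gently: never haul on the keeper with the claw by hand with more than about 15 N, nor push or squeeze the lever with more than about 40 N, and leave the things lying around and on the case where they are.

Things in the scene. Friction and masses are not known exactly. Their poses are not given: they have to be found in the camera images.
- case: Heavy dark green steel tool case, 190 mm wide (its x), about 330 mm long (its y) with its end cap, top face 85 mm above the bench; does not move. Origin at bench level below the latch pivot. +y runs along the top from the latch to the keeper on the end cap; z is up. The latch works in, and is symmetric about, the plane x = 0.
- latch_pivot (a point): Pin on which the lever turns, 16 mm above the case top, along the case's x. The stiff lever stays where left (friction 0.07 Nm, so the claw resists being drawn along with about 4 N). With the claw hooked and the cap loose the lever begins to load at -0.1 to 0.75 rad and needs up to about 14 N near its tip; past about 1.5 rad the seal pulls it down.
- lever (a joint): Angle of the flat steel lever about latch_pivot (rad): 0 upright, positive leaning away from the keeper; range -0.55 to 1.745, 1.745 being fully down on its stop (closed). To let the toe down beyond the keeper, the claw must be pulled out until the lever stands at about -0.4.
- lever_tip (a point): Point on the lever's keeper-side face, 65 mm along it from the pin: a good place to push (do not squeeze). The lever is a plate 26 mm wide ending in an 8 mm roll 86 mm from the pin; with the lever upright its keeper-side face is 6.5 mm from the pin toward the keeper (case +y), the roll's 9 mm. Axes are the lever's (z toward its tip).
- claw (a joint): Angle of the claw about its rivet, relative to the lever (rad). The rivet is on the lever, 18 mm from latch_pivot toward the tip. Claw elevation above level = lever + claw angle (0 level toward the keeper, positive raised). Stiff rivet (0.05 Nm, more than the claw's weight): the claw stays as left and turns with the lever unless its hook is held under the keeper's overhang.
- claw_tab (a point): Centre of the finger tab to grip at the claw's end: steel block 18 mm wide (case x), 14 mm along the claw, 22 mm tall. In the claw's frame (y along it, z its upper side, origin the rivet, axes as this point's) at y = 107, z = 21.5 mm. The claw's neck is 18 mm wide back to 55 mm from the rivet, then forks to 44 mm.
- claw_toe (a point): Inner edge (facing the rivet) of the in-turned toe of the claw's hook, at y = 95, z = -7.4 mm in the claw's frame; the toe is 5 mm thick, 16 mm wide and runs 5 mm inward from the hook's leg (y = 100 to 103 mm). The claw's underside over the mouth is at z = 6.6 mm, so the mouth is 11.5 mm high.
- cap (a joint): How far the end cap has been drawn in against its rubber seal toward the latch (m): 0 loose, against its outer stop; 0.002 to 0.014 when latched, by how the keeper is set. The seal holds it out with 16 N at 0 and 2 N more per mm.
- socket_large: Loose black socket, 32 mm wide and 40 mm high, standing on the case top beside the lever; origin at its foot.
- socket_small: Loose black socket, 22 mm wide and 32 mm high, standing on the case top on the other side; origin at its foot.
- screwdriver: Loose screwdriver lying on the bench.
- hammer: Loose hammer lying on the bench.
- wrench: Loose wrench lying on the bench.
- spray_can: Loose blue can standing on the bench, 56 mm wide, 170 mm high; origin at its foot.
- parts_tray: Loose black open tray on the bench, 140 by 200 by 35 mm.
- keeper_nominal (a point): NOMINAL bearing point on the keeper's far face, 5.5 mm above the cap, 85.3 mm from latch_pivot along case y (cap loose). The steel keeper (keeper_plate: lip 18 mm wide, 6 thick, 18 high; atop it an overhang 5.5 mm high juts 2 mm away from the latch) is clamped by slots up to 6 mm nearer or farther, not measured: feel for it. The toe bears at its true point, 'bearing'.

How it is judged:
On the way, in this order (a step that is already met when the one before it is completed fails the run):
1. The claw is hooked: its toe is under the keeper's overhang, drawn back to the lip, with the lever still up (y of claw_toe in the frame of bearing between -0.002 and 0.002 m and z of claw_toe in the frame of bearing below 0.006 m and value of joint lever below 0.9 rad), for 0.2 s.
2. The lever is swung fully down over centre and the cap is drawn tight (value of joint lever above 1.68 rad and value of joint cap above 0.0012 m), for 0.2 s.
At the end, for the whole second after the job is handed in: The lever lies still and fully down (within about 0.06 rad of its stop), the claw's toe is under the keeper's overhang and against the lip (within 2 mm), and the end cap is drawn in against its seal by more than 1.2 mm (all of step 2 and y of claw_toe in the frame of bearing between -0.002 and 0.002 m and z of claw_toe in the frame of bearing below 0.006 m and velocity of joint lever between -0.05 and 0.05 rad/s); the robot touches nothing.
It fails at once if the claw is hauled against the keeper by hand with more than 15 N (contact force between the fingers and claw above 0.5 N and contact force between claw and keeper_plate above 15 N).
It fails at once if the lever is pushed or squeezed with more than 40 N (contact force between the fingers and lever_c0 above 40 N or contact force between the fingers and lever_c1 above 40 N).
It fails at once if a thing lying around is moved by more than 20 mm (distance of any of socket_large, socket_small, screwdriver, hammer, wrench, spray_can, parts_tray from where it was at the start of the episode above 0.02 m).
It also fails if it takes over 54 s, if anything falls off the work surface, if the arm or the gripper's body presses on something with over 40 N, if the wrist force passes 120 N, or if a joint passes its speed limit or range.

## Working session

There is one attempt and no reset: what is moved stays moved. The work goes in short steps, each a Python script; the robot and the scene stay as the last script left them, time stands still between calls to the robot, and variables do not carry over. Pictures are saved under pics/ and viewed, at most 10 in all, crops included, and the job is handed in when it is done.

```bash
ls; mkdir -p pics
python3 - <<'E'
from rig import robot
import cv2,numpy as np
ims=[]
for n in ["scene","side","wrist"]:
    ci=robot.camera_info(n); print(n,{k:np.round(v,4).tolist() for k,v in ci.items()})
    im=robot.grab_frame(n)[:,:,::-1]; cv2.imwrite(f"pics/{n}0.png",im)
print(robot.get_state())
E
```

```text
pics
scene {'fx': 401.7564, 'fy': 401.7564, 'cx': 279.0197, 'cy': 213.1387, 'rvec': [2.3387, 0.9124, -0.3042], 'tvec': [-0.3807, -0.2183, 1.5878]}
side {'fx': 396.4636, 'fy': 396.4636, 'cx': 284.6949, 'cy': 205.2678, 'rvec': [2.3377, -0.6656, 0.253], 'tvec': [-0.4902, 0.2987, 1.0203]}
wrist {'fx': 325.1923, 'fy': 325.1923, 'cx': 285.932, 'cy': 210.5298, 'rvec': [-2.8896, -0.0008, 0.0018], 'tvec': [-0.6248, -0.0261, 0.3911]}
{'time': 0.15, 'qpos': array([-0.04151331,  0.41782906, -0.01028165,  1.614026  ,  0.00470624,
        1.11072146, -0.05302244]), 'joint_vel': array([ 0.00034911, -0.00078586, -0.00074816, -0.00114743,  0.00113136,
        0.00016309, -0.00131427]), 'effort': array([ 7.99236568e-04, -8.51532197e+01,  6.39362633e-01, -4.26137459e+01,
       -4.88919730e-02,  1.71691604e-02,  1.51774425e-04]), 'ee_pos': array([ 6.24723522e-01, -1.38405689e-05,  2.23978115e-01]), 'tool_rot': array([[ 1.82132444e-05,  9.99999543e-01, -9.56322677e-04],
       [ 9.99999995e-01, -1.83028310e-05, -9.36695428e-05],
       [-9.36870033e-05, -9.56320966e-04, -9.99999538e-01]]), 'force': array([-0.23598024, -0.69781113, -0.32902087]), 'moment': array([ 0.00785653, -0.03145943,  0.03190841]), 'grasp_force': 0.0, 'opening': 0.0937995493855715}
```

View pics/scene0.png

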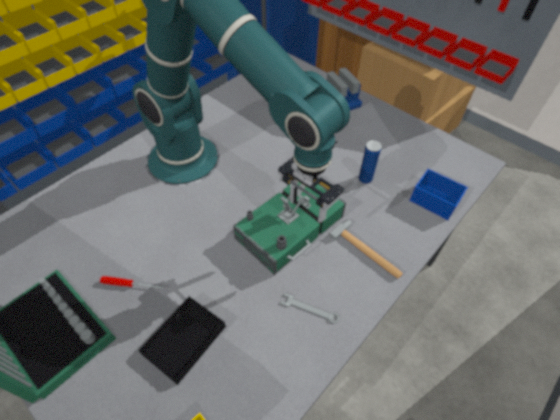

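View pics/wrist0.png

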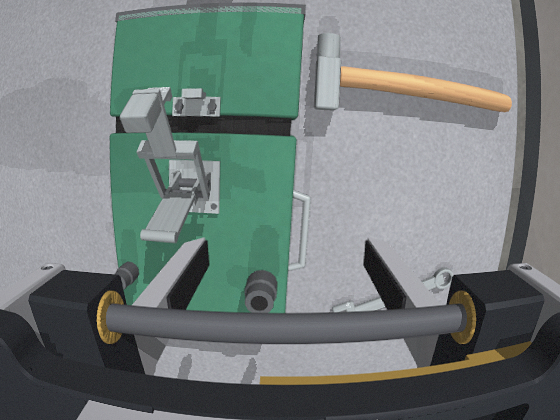

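View pics/side0.png

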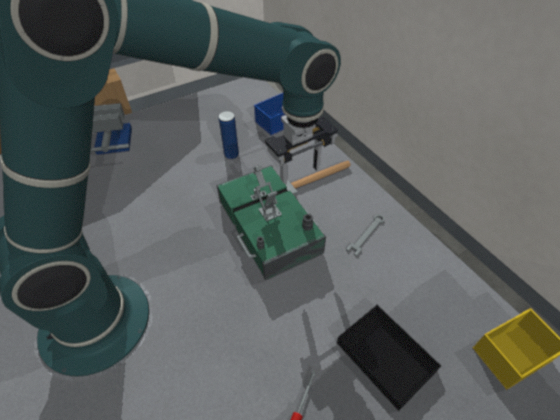

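The wrist view shows the case's long axis roughly along world y, with the keeper at about (195,105). The latch base is near (190,187), the lever roll at (157,236), the claw tab at about (147,110), and the sockets at (262,290) and (125,272). Next I'll put these into world coordinates.

```bash
cat > h.py <<'E'
import cv2,numpy as np
def ray(ci,uv):
    x=(uv[0]-ci["cx"])/ci["fx"]; y=(uv[1]-ci["cy"])/ci["fy"]
    if ci.get("fish"):
        r=np.hypot(x,y); s=np.sin(r)/r if r>1e-9 else 1; d=np.array([x*s,y*s,np.cos(r)])
    else: d=np.array([x,y,1.])
    R=cv2.Rodrigues(np.array(ci["rvec"],float))[0]
    return -R.T@np.array(ci["tvec"],float), R.T@d
def onplane(ci,uv,n,d):   # n.p=d
    c,v=ray(ci,uv); n=np.array(n,float); return c+v*(d-n@c)/(n@v)
def wci(robot):
    ci=dict(robot.camera_info("wrist")); ci["fish"]=True; return ci
def proj(ci,p):
    R=cv2.Rodrigues(np.array(ci["rvec"],float))[0]; q=R@np.array(p)+np.array(ci["tvec"]).ravel()
    if ci.get("fish"):
        r=np.hypot(q[0],q[1]); k=np.arctan2(r,q[2])/r
    else: k=1/q[2]
    return np.array([ci["cx"]+ci["fx"]*q[0]*k, ci["cy"]+ci["fy"]*q[1]*k])
E
python3 - <<'E'
from rig import robot
from h import *
ci=wci(robot); print("cam",ray(ci,(286,210.5)))
im=cv2.imread("pics/wrist0.png"); hsv=cv2.cvtColor(im,cv2.COLOR_BGR2HSV)
m=cv2.inRange(hsv,(60,90,60),(90,255,255))
# edges of top: per row leftmost / rightmost green
L=[];Rr=[]
for r in list(range(20,105,5))+list(range(145,240,5)):
    c=np.where(m[r])[0]; c=c[c<310]
    L.append(onplane(ci,(c.min(),r),[0,0,1],.085)); Rr.append(onplane(ci,(c.max(),r),[0,0,1],.085))
L=np.array(L);Rr=np.array(Rr)
for nme,E in (("L",L),("R",Rr)):
    p=np.polyfit(E[:,1],E[:,0],1); res=E[:,0]-np.polyval(p,E[:,1]); k=abs(res)<.003
    p=np.polyfit(E[k,1],E[k,0],1); print(nme,p,k.sum(),np.round(E[::6],3).tolist())
for n,uv,z in [("plateTL",(169,161),.085),("plateTR",(219,160),.085),("plateBR",(219,213),.085),("keepbolt L",(179,106),.09),("keepbolt R",(212,105),.09),("keeper top",(192,92),.103),("sockL",(262,300),.125),("sockS",(127,270),.117),("gap lo L",(120,136),.085),("gap lo R",(290,136),.085),("cap lo R",(298,119),.085),("far R",(303,12),.085),("far L",(118,18),.085)]:
    print(n,np.round(onplane(ci,uv,[0,0,1],z),4))
cv2.imwrite("pics/crop0.png",cv2.resize(im[60:260,90:320],None,fx=3,fy=3,interpolation=cv2.INTER_CUBIC))
E
```

```text
cam (array([0.62534081, 0.07246555, 0.38451975]), array([-7.90590113e-04, -2.49280489e-01, -9.68431006e-01]))
L [0.05899563 0.44279844] 35 [[0.462, 0.193, 0.085], [0.452, 0.162, 0.085], [0.451, 0.13, 0.085], [0.446, 0.059, 0.085], [0.445, 0.028, 0.085], [0.443, -0.004, 0.085]]
R [0.05908401 0.62971136] 36 [[0.641, 0.177, 0.085], [0.639, 0.146, 0.085], [0.637, 0.118, 0.085], [0.632, 0.053, 0.085], [0.632, 0.025, 0.085], [0.629, -0.004, 0.085]]
plateTL [0.5124 0.0445 0.085 ]
plateTR [0.5624 0.0441 0.085 ]
plateBR [ 0.5603 -0.0072  0.085 ]
keepbolt L [0.5261 0.0964 0.09  ]
keepbolt R [0.5579 0.0955 0.09  ]
keeper top [0.5427 0.1071 0.103 ]
sockL [ 0.6032 -0.0788  0.125 ]
sockS [ 0.4681 -0.0572  0.117 ]
gap lo L [0.4592 0.0721 0.085 ]
gap lo R [0.6287 0.0656 0.085 ]
cap lo R [0.636  0.0813 0.085 ]
far R [0.6407 0.1849 0.085 ]
far L [0.4545 0.197  0.085 ]
```

View pics/crop0.png

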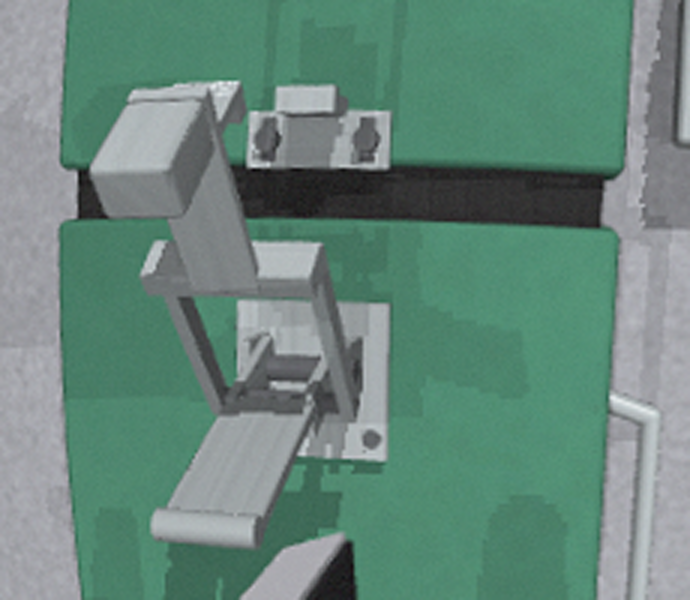

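The crop shows the claw raised, with its tab at about (147,110), and the lever leaning back. The keeper's overhang far edge is near y≈0.107, and the case yaw is about -0.059 rad. Next I'll take an oblique look from the robot side to get the lever and claw angles.

Run:
```python
from rig import robot
from h import *
import json
a=np.radians(55); s,c=np.sin(a),np.cos(a)
z=np.array([s,0,-c]); x=np.array([0,1.,0]); R=np.c_[x,np.cross(z,x),z]
tgt=np.array([.54,.06,.12])
for d in (.14,.17,.2):
    p=tgt-d*z
    try: robot.move_ptp(p,R); print("ok",d,p); break
    except robot.PlanningError as e: print(d,e)
ci=wci(robot); im=robot.grab_frame("wrist")[:,:,::-1]
json.dump({k:np.asarray(v).tolist() for k,v in ci.items()},open("ci1.json","w"))
cv2.imwrite("pics/wrist1.png",im); print(ray(ci,(286,210)),robot.get_state()["time"])
```

```text
0.14 the arm cannot take that pose within its joint ranges
0.17 the arm cannot take that pose within its joint ranges
0.2 the arm cannot take that pose within its joint ranges
(array([0.62534081, 0.07246555, 0.38451975]), array([-7.91627572e-04, -2.47791182e-01, -9.68813142e-01])) 0.2
```

View pics/wrist1.png

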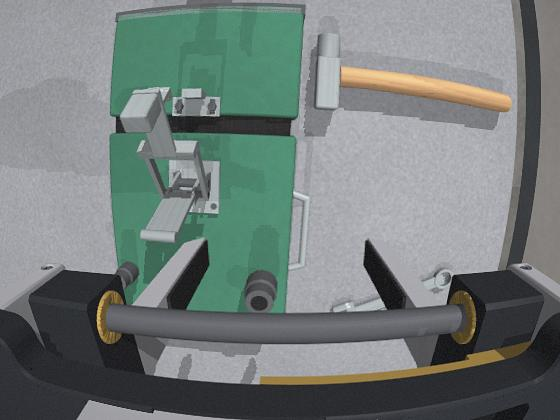

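The pose was refused and nothing moved, so this is the same view as before. I'll search for a reachable oblique pose with `ik`.

Run:
```python
from rig import robot
from h import *
import json
tgt=np.array([.54,.06,.12]); best=None
for deg in (50,40,30,20,-50,-40,-30):
  for sg in (1,-1):
    for d in (.13,.17,.22,.27):
      a=np.radians(deg); s,c=np.sin(a),np.cos(a)
      z=np.array([s,0,-c]); x=np.array([0,sg*1.,0]); R=np.c_[x,np.cross(z,x),z]
      off=np.array([0,0.,0])
      q=robot.ik(tgt-d*z,R)
      if q is not None: print(deg,sg,d,np.round(q,2));
```

```text
40 1 0.13 [ 0.07 -0.16 -0.38  2.48  0.84  0.2  -1.1 ]
40 1 0.17 [ 0.06 -0.29 -0.37  2.49  0.4   0.28 -0.68]
40 -1 0.13 [-0.24 -0.16 -0.1   2.49  0.97  0.25  1.91]
40 -1 0.17 [-0.37 -0.29 -0.02  2.5   0.73  0.36  2.14]
30 1 0.13 [-0.05 -0.1  -0.22  2.32  0.28  0.43 -0.49]
30 1 0.17 [-0.07 -0.2  -0.2   2.31  0.19  0.53 -0.42]
30 1 0.22 [-0.09 -0.31 -0.19  2.28  0.13  0.66 -0.37]
30 -1 0.13 [-0.15 -0.1  -0.13  2.32  0.3   0.43  2.63]
30 -1 0.17 [-0.23 -0.2  -0.06  2.31  0.26  0.54  2.66]
30 -1 0.22 [-0.3  -0.31 -0.02  2.29  0.24  0.68  2.67]
20 1 0.13 [-0.15 -0.01 -0.08  2.15  0.13  0.67 -0.32]
20 1 0.17 [-0.15 -0.08 -0.09  2.12  0.11  0.76 -0.3 ]
20 1 0.22 [-0.14 -0.16 -0.1   2.08  0.09  0.88 -0.28]
20 1 0.27 [-0.14 -0.22 -0.1   2.03  0.07  1.   -0.27]
20 -1 0.13 [-0.76 -0.03  0.53  2.16  0.15  0.67  2.81]
20 -1 0.17 [-1.38 -0.25  1.01  2.15  0.45  0.84  2.54]
20 -1 0.22 [-1.3  -0.34  0.85  2.1   0.48  0.99  2.49]
20 -1 0.27 [-1.17 -0.37  0.68  2.05  0.44  1.1   2.51]
-40 1 0.13 [-0.1   0.87 -0.02  1.03 -0.06  1.93 -0.12]
-40 -1 0.13 [ 0.22  0.97 -0.73  1.01  0.32  1.99  2.71]
-30 1 0.13 [-0.1   0.7  -0.03  1.23 -0.05  1.73 -0.12]
-30 1 0.17 [-0.1   0.72 -0.02  1.12 -0.05  1.82 -0.12]
-30 1 0.22 [-0.1   0.76 -0.02  0.96 -0.05  1.94 -0.13]
-30 -1 0.13 [ 0.42  0.95 -1.09  1.2   0.53  1.87  2.55]
-30 -1 0.17 [ 0.38  0.95 -1.09  1.1   0.53  1.95  2.57]
-30 -1 0.22 [ 0.21  0.85 -0.73  0.95  0.33  1.99  2.74]
```

Run:
```python
from rig import robot
from h import *
import json
a=np.radians(-38); s,c=np.sin(a),np.cos(a)
z=np.array([s,0,-c]); x=np.array([0,1.,0]); R=np.c_[x,np.cross(z,x),z]
robot.move_ptp(np.array([.555,.05,.12])-.14*z,R)
ci=wci(robot); im=robot.grab_frame("wrist")[:,:,::-1]
json.dump({k:np.asarray(v).tolist() for k,v in ci.items()},open("ci1.json","w"))
cv2.imwrite("pics/wrist1.png",im); print(ray(ci,(286,210)),robot.get_state()["time"])
cv2.imwrite("pics/crop1.png",cv2.resize(im[:300,150:450],(800,800))[:600])
```

```text
(array([0.74017819, 0.1221657 , 0.35695834]), array([-0.5951108 , -0.24785845, -0.76446669])) 1.0917
```

View pics/wrist1.png

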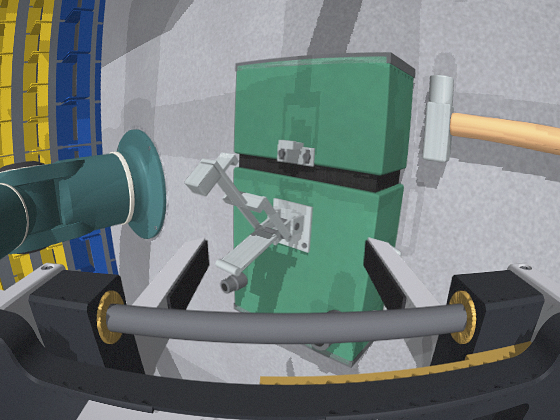

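From the right side, the lever runs down-left to its roll near (228,270), the claw tab is near (200,180), and the keeper is near (295,152). I'll enlarge this region.

Run:
```python
import cv2
im=cv2.imread("pics/wrist1.png")[135:285,175:335]
cv2.imwrite("pics/crop2.png",cv2.resize(im,None,fx=4,fy=4,interpolation=cv2.INTER_CUBIC))
```

```text
(no output)
```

View pics/crop2.png

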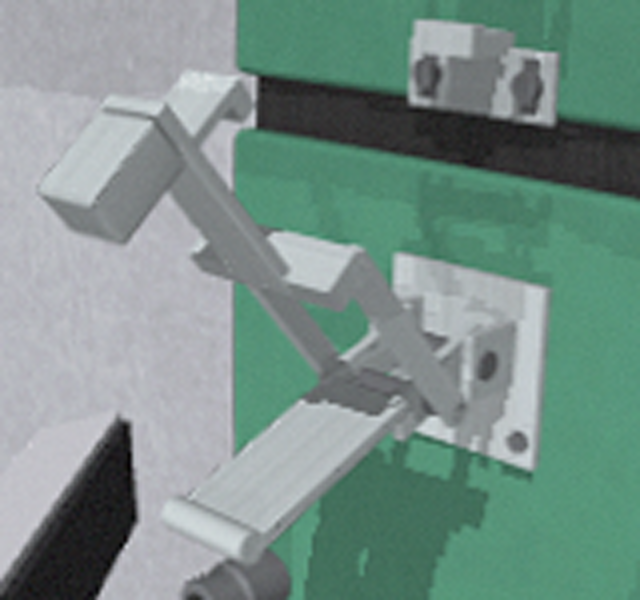

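The crop gives the pivot pin on the right lug at (297,226) and the roll's ends at (237,271) and (217,262). The right fork arm runs from (288,238) to (265,198), and the hook toe is near (236,161).

```bash
cat >> h.py <<'E'
th=-0.059; EX=np.array([np.cos(th),np.sin(th),0]); EY=np.array([-np.sin(th),np.cos(th),0]); EZ=np.array([0,0,1.])
O0=np.array([.5363+.059*.02,.02,0])   # provisional point on axis
def case(p): q=np.array(p)-O0; return np.array([q@EX,q@EY,q[2]])*1000
E
python3 - <<'E'
from h import *
import json
c1=json.load(open("ci1.json")); c1["fish"]=True
f=lambda u,v:(175+u/4,135+v/4)
print("pin z=.101",case(onplane(c1,f(487,365),EZ,.101)))
for n,uv,xo in [("rollR",(250,545),13),("rollL",(168,512),-13),("rivetR",(452,410),22),("barR",(362,252),22),("toeR",(245,108),8),("hook top R",(252,85),8),("tab low R",(122,243),9),("tab R up",(185,150),9),("tab lo L",(40,188),-9),("tabTopL",(104,100),-9),("leverbaseR",(405,400),13),("pin",(487,365),18),("pin",(487,365),15)]:
    print(n,np.round(case(onplane(c1,f(*uv),EX,EX@O0+xo/1000)),1))
for n,uv in [("plateTL",(400,253)),("plateTR",(550,290)),("plateBR",(533,470)),("bolt",(518,441))]:
    print(n,np.round(case(onplane(c1,f(*uv),EZ,.087)),1))
for n,uv,z in [("ovh near/right top",(473,57),103),("ovh farR top",(480,30),103),("ovh farL",(418,22),103),("ovh nearL",(412,50),103),("kplate",(557,60),88),("kplBR",(555,125),88),("kplBL",(408,105),88)]:
    print(n,np.round(case(onplane(c1,f(*uv),EZ,z/1000)),1))
E
```

```text
pin z=.101 [ 17.01117724   5.31098845 101.        ]
rollR [ 13.  -17.8 180.8]
rollL [-13.  -18.4 182. ]
rivetR [ 22.    0.2 121.7]
barR [ 22.   45.5 156.4]
toeR [  8.   76.4 177.6]
hook top R [  8.   80.9 175.7]
tab low R [  9.   54.2 210.1]
tab R up [  9.   69.9 194.3]
tab lo L [ -9.   62.8 216.1]
tabTopL [ -9.   78.4 200.2]
leverbaseR [ 13.    2.2 128.7]
pin [ 18.    5.9 102.4]
pin [15.   4.1 98.1]
plateTL [-24.4  24.2  87. ]
plateTR [25.4 24.2 87. ]
plateBR [ 24.3 -26.2  87. ]
bolt [ 18.8 -19.3  87. ]
ovh near/right top [  9.1  82.7 103. ]
ovh farR top [ 10.7  89.4 103. ]
ovh farL [ -8.5  89.8 103. ]
ovh nearL [-10.1  82.6 103. ]
kplate [23.6 82.8 88. ]
kplBR [24.2 66.6 88. ]
kplBL [-22.8  65.8  88. ]
```

The measurements agree with the linkage: pivot 5 mm from my provisional origin, lever ≈0.28, claw elevation ≈0.72, and rivet-to-tab distance 109 mm as specified. Next I check reachability, grip the tab and take one look.

```bash
cat >> h.py <<'E'
P=O0+.0053*EY+.101*EZ
def yz(y,z): return P+EY*y/1000+EZ*z/1000
def RR(e): 
    d=np.cos(e)*EY+np.sin(e)*EZ; u=-np.sin(e)*EY+np.cos(e)*EZ
    return np.c_[d,EX,-u]
def tcp(L,e,a=107,b=25):  # tool pose gripping the tab for lever L, claw elevation e
    y=-18*np.sin(L)+a*np.cos(e)-b*np.sin(e); z=18*np.cos(L)+a*np.sin(e)+b*np.cos(e)
    return yz(y,z),RR(e)
def toe(L,e): return np.array([-18*np.sin(L)+95*np.cos(e)+7.4*np.sin(e), 18*np.cos(L)+95*np.sin(e)-7.4*np.cos(e)])
E
python3 - <<'E'
from rig import robot
from h import *
for L,e in [(.28,.72),(-.42,.45),(-.42,-.2),(.54,-.18)]:
    p,R=tcp(L,e); q=robot.ik(p,R); print(L,e,np.round(p,3),toe(L,e),None if q is None else np.round(q,2))
p,R=tcp(.28,.72)
robot.move_ptp(p-.06*R[:,2],R)
robot.move_linear(p,velocity=.08)
s=robot.get_state(); print(s["force"],s["time"],s["ee_pos"]-p)
cv2.imwrite("pics/w2.png",robot.grab_frame("wrist")[:,:,::-1])
E
```

```text
0.28 0.72 [0.541 0.084 0.208] [71.32658917 74.37717933] [ 0.37  0.4  -0.25  1.9  -0.73  1.06  0.52]
-0.42 0.45 [0.543 0.118 0.186] [96.10090783 51.09401811] [ 0.14  0.35 -0.19  1.9  -0.49  0.92  0.2 ]
-0.42 -0.2 [0.545 0.142 0.121] [98.97586    -9.69047818] [-0.44  0.47  0.04  1.81  0.2   0.96 -0.59]
0.54 -0.18 [0.544 0.126 0.122] [82.88588412 -8.84949654] [-0.4   0.46  0.04  1.83  0.18  0.94 -0.54]
[-0.9460702  -0.07090261 -0.2244271 ] 3.0417 [ 0.00024483 -0.00034468  0.00024726]
```

View pics/w2.png

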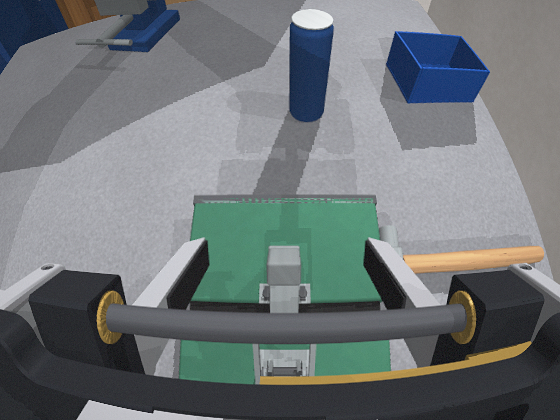

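The tab at about (285,265) sits centred between the open fingers. I'll check its predicted pixels, then close on it.

Run:
```python
from rig import robot
from h import *
ci=wci(robot)
for a,b in [(114,32.5),(100,32.5),(114,10.5)]:
    for x in (-9,9):
        p,_=tcp(.28,.72,a,b); print(a,b,x,np.round(proj(ci,p+EX*x/1000),1))
im=cv2.imread("pics/w2.png"); print(im[240:300:4,284].tolist())
robot.gripper_to(0.01)
s=robot.get_state(); print(s["force"],s["opening"],s["grasp_force"],s["time"],s["ee_pos"]-tcp(.28,.72)[0])
```

```text
114 32.5 -9 [267.  259.9]
114 32.5 9 [302.2 259.9]
100 32.5 -9 [267.6 284.2]
100 32.5 9 [301.7 284.2]
114 10.5 -9 [269.1 244.9]
114 10.5 9 [300.4 244.9]
[[103, 125, 70], [113, 140, 77], [159, 158, 149], [168, 165, 159], [167, 166, 161], [169, 168, 161], [160, 160, 153], [128, 125, 120], [127, 126, 120], [132, 130, 125], [125, 124, 121], [111, 111, 108], [159, 156, 151], [162, 160, 154], [161, 158, 152]]
[-5.42140244  0.75613489  1.32226263] 0.01788975603610714 29.998880177736282 4.2417 [-0.00058677  0.000262   -0.00012232]
```

The grip is good: opening 17.9 mm, 30 N. The edges suggest the claw is about 0.05 rad steeper than the tool assumes, so I'll allow for that. Next I pull the lever out to -0.42 and lower the claw.

```bash
cat >> h.py <<'E'
OFF=.05
def go(robot,L,e,v=.06,th=None):
    p,_=tcp(L,e,107.5,25); return robot.move_linear(p,velocity=v,frame=RR(e-OFF),threshold=th)
E
python3 - <<'E'
from rig import robot
from h import *
def rep(t):
    s=robot.get_state(); print(t,np.round(s["force"],1),np.round(s["moment"],2),round(s["time"],2),round(s["opening"],4))
for L,e in [(.1,.74),(-.15,.66),(-.42,.5),(-.42,.25),(-.42,.05),(-.42,-.08)]:
    r=go(robot,L,e,th=25); rep((L,e,r))
    if r: break
cv2.imwrite("pics/w3.png",robot.grab_frame("wrist")[:,:,::-1])
cv2.imwrite("pics/s3.png",robot.grab_frame("side")[:,:,::-1])
E
```

```text
(0.1, 0.74, False) [-4.8 -0.9 -3.5] [-1.41  1.01  0.69] 4.49 0.0175
(-0.15, 0.66, False) [-5.5  0.1 -1.4] [-0.43  1.03  0.67] 4.86 0.0178
(-0.42, 0.5, False) [-5.8  1.8 -1.1] [0.11 1.19 0.56] 5.38 0.018
(-0.42, 0.25, False) [-5.4  3.7 -2.3] [0.82 1.37 0.2 ] 5.98 0.0178
(-0.42, 0.05, False) [-6.8  3.4 -2.2] [ 1.35  1.64 -0.17] 6.5 0.0175
(-0.42, -0.08, False) [-8.7  3.9 -0.9] [ 1.24  1.94 -0.36] 6.89 0.0176
```

View pics/w3.png

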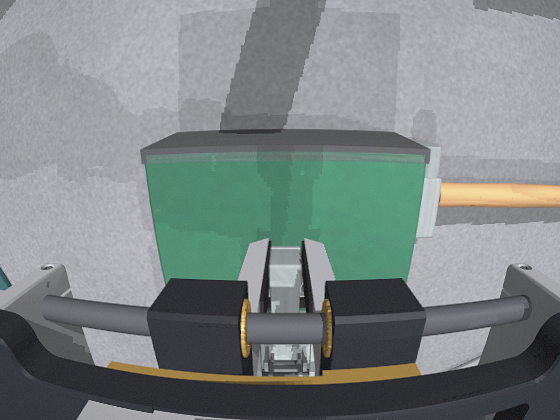

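The tab is still held between the pads at about (287,270), over the cap. I'll trim the sideways offset, lower gently the rest of the way, then draw back in small steps while watching force.

```bash
cat >> h.py <<'E'
from scipy.optimize import fsolve
P=P-.0008*EX
def solve(y,z,g=(0,-.18)): return fsolve(lambda q:toe(*q)-[y,z],g)
E
python3 - <<'E'
from rig import robot
from h import *
def f(): return robot.get_state()["force"]
go(robot,-.42,-.08); f0=f(); print("f0",np.round(f0,1))
for e in (-.12,-.15,-.17,-.19,-.205):
    r=go(robot,-.42,e,v=.02,th=5); d=f()-f0; print(e,r,np.round(d,1),toe(-.42,e).round(1))
    if r or abs(d[2])>5: break
y0,z0=toe(-.42,e)
print("pos err",np.round((robot.get_state()["ee_pos"]-tcp(-.42,e,107.5,25)[0])*1000,2))
log=[]; f1=f(); L=-.42
for y in np.arange(y0,78,-.5):
    L,e=solve(y,z0,(L,e)); go(robot,L,e,v=.012); d=f()
    log.append((round(y,1),round(L,2),np.round(d-f1,1).tolist()))
    if d[1]-f1[1]>9 or d[1]>9: break
for l in log[::3]+log[-4:]: print(l)
print(f(),robot.get_state()["time"])
E
```

```text
f0 [-5.5  5.9 -2.5]
-0.12 False [ 0.7 -3.2  0.9] [100.8  -2.3]
-0.15 False [ 0.6 -2.9  0. ] [100.2  -5.1]
-0.17 False [-0.2 -5.4  0.5] [99.7 -6.9]
-0.19 False [ 0.9 -5.9  0.9] [99.2 -8.8]
-0.205 False [ 0.1 -6.6  1.5] [ 98.8 -10.1]
pos err [ 0.11 -0.3   0.17]
(np.float64(98.8), np.float64(-0.42), [0.8, -1.0, -1.5])
(np.float64(97.3), np.float64(-0.34), [2.5, 5.5, -1.5])
(np.float64(95.8), np.float64(-0.26), [0.8, 8.1, -2.4])
(np.float64(94.3), np.float64(-0.18), [1.6, 7.8, -1.8])
(np.float64(92.8), np.float64(-0.1), [1.5, 8.4, -1.3])
(np.float64(91.3), np.float64(-0.02), [0.9, 7.1, -0.5])
(np.float64(89.8), np.float64(0.07), [1.1, 7.2, -1.2])
(np.float64(88.3), np.float64(0.15), [1.2, 7.6, -1.4])
(np.float64(86.8), np.float64(0.24), [1.5, 7.3, -1.4])
(np.float64(85.3), np.float64(0.34), [2.1, 6.9, -1.8])
(np.float64(83.8), np.float64(0.44), [1.7, 7.8, -0.9])
(np.float64(84.3), np.float64(0.41), [2.1, 8.4, -0.6])
(np.float64(83.8), np.float64(0.44), [1.7, 7.8, -0.9])
(np.float64(83.3), np.float64(0.48), [1.8, 7.8, -0.8])
(np.float64(82.8), np.float64(0.52), [1.2, 9.3, -1.5])
[-4.23900324  8.55430038 -2.6038867 ] 16.9417
```

Dragging friction is steady at about 7.5 N. I'll continue in finer steps until the force rises about 5 N above that.

Run:
```python
from rig import robot
from h import *
def f(): return robot.get_state()["force"]
z0=-10.1; L,e=solve(82.8,z0,(.5,-.18))
for y in np.arange(82.8,76.5,-.3):
    L,e=solve(y,z0,(L,e)); go(robot,L,e,v=.012); d=f(); print(round(y,1),round(L,2),np.round(d,1))
    if d[1]>12.5 or L>.8: break
print(robot.get_state()["time"])
```

```text
82.8 0.52 [-4.8  9.4 -2.1]
82.5 0.54 [-4.1 10.7 -0.1]
82.2 0.57 [-3.6 12.  -2.2]
81.9 0.59 [-4.4 12.6 -0.5]
17.9417
```

Contact starts at about y = 82.5, matching the visual estimate. I'll check the depth by feeling gently downward.

Run:
```python
from rig import robot
from h import *
def f(): return robot.get_state()["force"]
L,e=solve(82.3,-10.1,(.5,-.18)); go(robot,L,e,v=.012); f0=f(); print(np.round(f0,1))
for dz in np.arange(0,5,.4):
    L,e=solve(82.3,-10.1-dz,(L,e)); go(robot,L,e,v=.012); d=f(); print(round(dz,1),np.round(d,1))
    if abs(d[2]-f0[2])>4: break
print(robot.get_state()["time"])
cv2.imwrite("pics/w4.png",robot.grab_frame("wrist")[:,:,::-1])
```

```text
[-4.  10.8 -1.3]
0.0 [-4.7 10.9 -0.9]
0.4 [-5.7  9.9  1.7]
0.8 [-5.6  8.9  2.7]
18.9417
```

It touches after about 0.6 mm, as expected for the claw's underside on the keeper, so the toe is down under the overhang. I'll back off slightly, hold, release, and then swing the lever.

Run:
```python
from rig import robot
from h import *
def f(): return robot.get_state()["force"]
L,e=solve(82.0,-10.4,(.5,-.18)); go(robot,L,e,v=.012); robot.pause(.4); print("hooked",L,e,np.round(f(),1))
robot.gripper_to(.04); s=robot.get_state(); print(np.round(s["force"],1),s["time"])
robot.move_linear(s["ee_pos"]-.09*s["tool_rot"][:,2],velocity=.12)
robot.gripper_to(0.0)
def tc(L,a=68,g=0):
    y=-a*np.sin(L)+(6.5+g)*np.cos(L)+8; z=a*np.cos(L)+(6.5+g)*np.sin(L)+19
    return yz(y,z)
p=tc(.5,g=14); robot.move_ptp(p+[0,0,.05],RR(0)); robot.move_linear(p,velocity=.1)
f0=f(); print("pre",np.round(f0,1),robot.get_state()["time"])
for L in np.arange(.45,1.46,.07):
    robot.move_linear(tc(L),velocity=.05); d=f()-f0; print(round(L,2),np.round(d,1))
    if np.linalg.norm(d)>30: print("STOP"); break
print(robot.get_state()["time"])
```

```text
hooked 0.5767632556459293 -0.19304559503366844 [-4.2 11.5  1.3]
[-0.4 -0.6 -0.2] 20.2
pre [-0.2  0.2 -0.5] 23.0833
0.45 [ 0.7 -0.1  0.7]
0.52 [1.1 0.1 0.4]
0.59 [1.  2.2 2. ]
0.66 [0.9 0.9 1.2]
0.73 [1.2 2.  0.8]
0.8 [1.2 2.3 0.3]
0.87 [ 0.1  1.1 -0.2]
0.94 [0.9 0.8 0.3]
1.01 [0.3 0.6 1.1]
1.08 [0.4 0.4 0.4]
1.15 [1.  0.6 0.2]
1.22 [1.6 0.2 1. ]
1.29 [0.9 0.4 1.1]
1.36 [ 0.8  0.  -0.3]
1.43 [ 0.1  0.1 -0.5]
26.9417
```

The load never rose, so the claw must have lifted with the lever. I'll back away and look from the oblique side.

Run:
```python
from rig import robot
from h import *
import json
s=robot.get_state(); robot.move_linear(s["ee_pos"]+[0.01,0.0,.09],velocity=.2)
a=np.radians(-38); sn,c=np.sin(a),np.cos(a)
z=np.array([sn,0,-c]); x=np.array([0,1.,0]); R=np.c_[x,np.cross(z,x),z]
robot.move_ptp(np.array([.555,.05,.12])-.14*z,R)
ci=wci(robot); im=robot.grab_frame("wrist")[:,:,::-1]
json.dump({k:np.asarray(v).tolist() for k,v in ci.items()},open("ci5.json","w"))
cv2.imwrite("pics/wrist5.png",im); print(robot.get_state()["time"])
cv2.imwrite("pics/crop5.png",cv2.resize(im[130:280,165:365],(800,600),interpolation=cv2.INTER_CUBIC))
```

```text
28.6167
```

View pics/crop5.png

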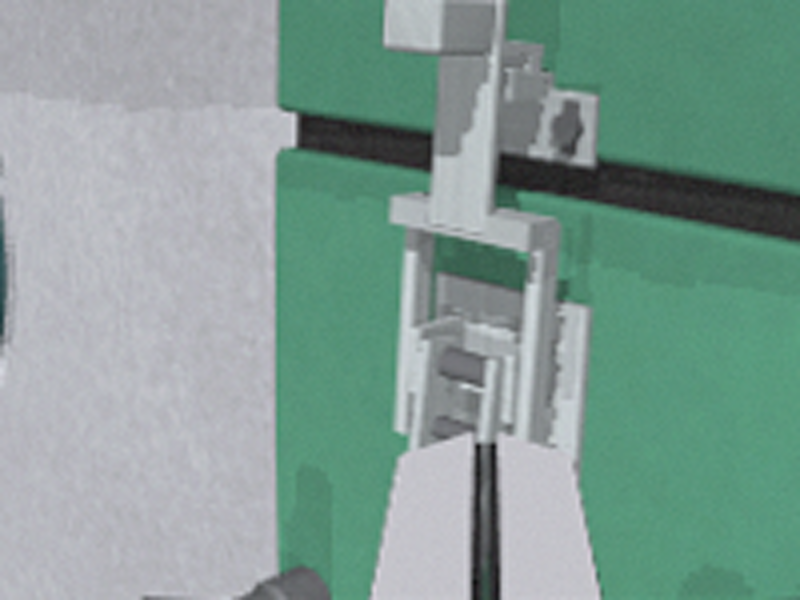

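The claw lies low over the keeper, with the tab at about (275,135) and the keeper bolt at (307,161). The cap gap looks narrower than before, so it may be hooked after all. I'll check with numbers.

Run:
```python
from h import *
import json
A=json.load(open("ci1.json")); B=json.load(open("ci5.json"))
print(np.round(np.array(A["tvec"]).ravel()-np.array(B["tvec"]).ravel(),4),np.round(np.array(A["rvec"]).ravel()-np.array(B["rvec"]).ravel(),4))
f=lambda u,v:(175+u/4,135+v/4); g=lambda u,v:(165+u/4,130+v/4)
print("bolt before",case(onplane(A,f(527,85),EZ,.09)),"after",case(onplane(B,g(567,125),EZ,.09)))
for n,i,c in (("b",cv2.imread("pics/wrist1.png"),A),("a",cv2.imread("pics/wrist5.png"),B)):
    c["fish"]=True
    for u in (238,243,248,320,340,360):
        col=i[140:205,u].max(axis=1); k=np.where(col<70)[0]+140
        if len(k): print(n,u,k.min(),k.max(),(np.round(case(onplane(c,(u,k.min()-.5),EZ,.085))[:2],1)),(np.round(case(onplane(c,(u,k.max()+.5),EZ,.085))[:2],1)))
B["fish"]=True
for n,uv,xo in [("barR top",(555,222),22),("barR",(548,250),22),("tab R near?",(490,52),9),("tab R",(445,50),-9)]:
    print(n,np.round(case(onplane(B,g(*uv),EX,EX@O0+xo/1000)),1))
```

```text
[-0.0007  0.0001 -0.0001] [-0.0005 -0.0003 -0.0014]
bolt before [16.51378375 75.82251692 90.        ] after [16.48786421 70.62495227 90.        ]
b 243 154 167 [-77.8  68.5] [-77.3  51.7]
b 248 155 168 [-69.5  68.2] [-68.9  51.6]
b 320 166 181 [29.5 67.8] [30.8 51.9]
b 340 169 185 [52.1 68.1] [53.6 51.8]
b 360 172 189 [73.2 68.5] [75.  51.8]
a 243 159 166 [-78.1  62.4] [-77.8  52.7]
a 248 160 167 [-69.7  62.1] [-69.4  52.6]
a 320 171 181 [29.6 62.7] [30.4 51.7]
a 340 175 184 [52.2 62.1] [53.1 52.5]
a 360 178 188 [73.4 62.7] [74.5 52.5]
barR top [ 22.   48.3 100.9]
barR [ 22.   41.7 103.1]
tab R near? [  9.  89. 113.]
tab R [ -9.   87.8 107.8]
```

The cap has come in about 5.5 mm and the claw lies level, so it is hooked and past centre. I'll press the lever gently to confirm that it sits on its stop.

Run:
```python
from rig import robot
from h import *
p=yz(-65,60); robot.move_ptp(p+[0,0,.03],RR(0))
r=robot.move_linear(yz(-65,10),velocity=.04,threshold=10); s=robot.get_state(); print(r,s["ee_pos"][2],np.round(s["force"],1),s["time"])
r=robot.move_linear(s["ee_pos"]-[0,0,.0015],velocity=.01,threshold=12)
s=robot.get_state(); print(r,s["ee_pos"][2],np.round(s["force"],1),s["time"])
```

```text
True 0.11599212504344061 [-4.4  0.6 13.4] 31.3833
False 0.1156219591562845 [-9.6  0.3 23.8] 31.6333
```

The lever is solid on its stop at the predicted height (0.116 m). I'll retreat, recheck the gap and hand in.

Run:
```python
from rig import robot
from h import *
s=robot.get_state(); robot.move_linear(s["ee_pos"]+[0,0,.12],velocity=.12)
c=wci(robot); i=robot.grab_frame("wrist")[:,:,::-1]
for x in (-70,60):
    a=proj(c,O0+EX*x/1000+EY*.075+EZ*.085); b=proj(c,O0+EX*x/1000+EY*.045+EZ*.085)
    u=int(a[0]); col=i[int(a[1]):int(b[1]),u].max(axis=1); k=np.where(col<70)[0]+int(a[1])
    print(x,[np.round(case(onplane(c,(u,v),EZ,.085))[:2],1) for v in (k.min()-.5,k.max()+.5)])
robot.pause(.3); print(robot.get_state()["force"],robot.get_state()["time"])
print(robot.sign_off())
```

```text
-70 [array([-70.5,  62.2]), array([-70.5,  50.3])]
60 [array([59.1, 62.7]), array([59.1, 50.8])]
[ 1.07167353  0.27912368 -0.51387938] 33.1417
the job is handed in; nothing more can be done
None
```

The draw latch is closed: the claw is hooked under the keeper, the lever is down on its stop, and the end cap is drawn in about 5.5 mm. I handed the job in at about 33 s with the robot clear; the judge's verdict was not shown.

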